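Hang the keyhole gauge back on its shoulder screw

ROBOT

A 6-joint arm with a two-finger parallel gripper is mounted at the origin on the work surface. World frame = base frame: x ahead of the robot, y to its left, z up, the work surface at z = 0. Lengths are in m, angles in rad, forces in N, time in s.
With the tool pointing down it reaches from about 0.225 to 0.725 m from the base axis. Payload 3.1 kg.
Tool frame: the origin (TCP) lies at the very end of the fingers, on their centre line; the grasp point (between the pads) lies 19 mm behind it (env.pinch_z is the distance from the TCP to the grasp point, in m); z points along the fingers, y is the line along which they close (so a half turn about z gives the same grasp; the last joint's range is limited). The gripper opens to 85 mm and grips with 20 to 120 N. Pads are 22 mm wide; open, the fingers measure 114 mm over their backs; the gripper's body (76 mm by 85 mm) begins 54 mm behind the grasp point. The pads swing forward as they close: fully open they stand 13 mm farther back than shut.
Start: joints at [1.129, 0.048, 0.099, 1.622, 0, 1.443], TCP at [0.162, 0.499, 0.231] pointing down, gripper open.
Joint ranges: [-2.91, 2.91], [-0.99, 1.94], [-1.21, 1.42], [-2.12, 2.29], [-1.49, 1.47], [-3.14, 3.14]. Speed limits (rad/s): [2.79, 2.79, 3.14, 3.14, 3.14, 3.14].

INTERFACE

Orientations are given as a 3x3 rotation matrix whose columns are the frame's x, y, z axes.
In Python, from rig import env gives the robot as it stands.
- The arm moves only by the tool send_rows, never from a script. Its argument "motion" is a list of rows, each an object of numbers: "tx", "ty", "tz": the shift along the tool's x, y, z in m; "twist": the turn about the tool's z in rad. In form: [{"tx": .., "ty": .., "tz": .., "twist": ..}, ...]. A call has 1 to 10 rows; each row is the pose to reach, as a shift and turn from the pose commanded when the call began, along the tool's axes at that moment; what a row does not reach only later rows make up. A row lasts 1/8 s, in which the tool goes at most 62.5 mm and 10.7 degrees, less where a joint would pass 70% of its speed; a pose out of reach is approached as far as the arm can. A call with a gripper value outside its range is refused whole. "jaw" is the closure, from -1 (fully open) to 1 (shut), set as the call begins (left out, the last holds). The fingers move at their own pace and stop on an object; the grip force is fixed at half the most. Time passes only in rows, so rows that repeat a pose let the fingers close. It gives the time, the measured TCP pose, the force, the opening and the grip force at its end, in the units of the state.
- env.observe(): the state, without advancing time (a new reading comes with each control period).
- env.read_camera(name): name is "side" or "top" or "wrist"; returns a dict with "color" (480x640x3 uint8, red, green, blue), "range_z" (480x640 float32, m along the optical axis (not along the pixel's ray), 0 where there is no reading), "mtx" (3x3 intrinsics, pixels), "k1" (the pictures are not rectified: a ray, as slopes to the right and down, at radius r is drawn at 1 + k1 r^2 times it, then the intrinsics apply), "rvec" (rotation vector, rad) and "tvec" (3), from world to camera coordinates, as OpenCV has them; the wrist camera has in their place "T_tool_cam" (4x4, takes a point from camera to tool coordinates, whose origin is the TCP and whose axes are the flange's). Camera axes: x right, y down, z forward; pixel columns grow to the right and rows downward; lengths in m; the calibration is good to about 2 mm. A picture is of the moment at which its call begins: read the wrist's pose just before it.
- env.finish_job(): hands the job in; it is judged then, once.
The state is a dict: "time": time; "qpos": joint angles; "joint_vel": joint speeds; "joint_efforts": joint torques, N m; "tool_pos": TCP position; "eef_rot": TCP orientation; "wrist_force": force on the tool from outside, world axes, zero at the start; "torque": the same for the moment, N m; "finger_gap": opening from 0.0 (shut) to 1.0 (fully open); "finger_force": force on a finger pad.
Only numpy, scipy, OpenCV 4.12 (cv2) and the standard library are available. Lean on these libraries where they do the work, as an engineer would, in place of code of your own. Each camera call takes 0.05 s, during which the arm holds its last target. There are 200 camera calls.

TASK

Take the flat steel gauge out of the grooved block and hang it on the headed screw of the grey upright, on the face turned away from the robot: pass the round part of its keyhole over the screw head, then slide it gently down until the top of the narrow slot bears on the screw, and only then let go. The screw's exact height is not known, so feel for it and never force the gauge; do not push the other parts on the bench about.

Things in the scene. Friction and masses are not known exactly. Their poses are not given: they have to be found in the camera images.
- gauge: Flat bare-steel plate, about 0.45 kg, upright in the block's groove. Origin: centre of its straight bottom edge; z up the plate, y along its width, x through its 6 mm thickness (faces alike). 152 mm tall: 104 mm wide up to 82 mm, 34 mm wide above; the top 20 mm is a grip bar 10 mm thick. Keyhole on its centre line. Keep it under 30 N against the screw or upright, knocks included.
- gauge_grip (a point): Centre of the gauge's grip bar, 142 mm above its bottom edge, mid-thickness: pinch it here from above, across the 10 mm thickness.
- gauge_hole (a point): Centre of the keyhole's eight-sided entry hole, 18 mm across flats, 45 mm above the gauge's bottom edge, mid-thickness. It opens upwards into a slot 9 mm wide whose closed top end is 82 mm above the bottom edge.
- gauge_seat (a point): Where the screw's axis lies in the slot when the gauge is fully home: 79 mm above the gauge's bottom edge (34 mm above the entry hole centre), mid-thickness.
- board: Fixed grey upright on a foot. Origin at bench level on the upright's front face, mid-width; x points into the upright (the screw side faces -x, away from the robot within 0.4 rad), y along its width, z up. Upright 130 mm wide, 12 mm thick, top edge 151 mm above the bench; foot 12 mm high, 35 mm in front of the face to 95 mm behind it.
- slot_low (a point): Lowest place of the screw's axis, on the front face, mid-width, 111 mm above the bench. A steel screw stands straight out of the face along -x: neck 6 mm in diameter, 10 mm long, then a round head 15 mm in diameter, 4 mm thick. Sideways it is exact; its axis is clamped firm 0 to 28 mm above this point, anywhere: that is not measured, so find it by touch.
- stand: Fixed dark steel block, 70 mm (x) by 130 mm (y) by 40 mm high, origin centre of its underside. A groove 9 mm wide along y, through its middle, open at both ends, its floor 12 mm above the bench: the gauge stands in it 28 mm deep.
- holder: Loose steel tool holder with a tapered top, 48 mm in diameter, 85 mm tall, standing beside the upright; origin centre of its underside. Leave alone.
- jaw: Loose stepped chuck jaw, 50 by 36 by 38 mm, beside the grooved block; origin centre of its underside. Leave alone.
- collar: Loose steel collar, 48 mm in diameter, 26 mm tall, lying flat farther back on the bench; origin centre of its underside. Leave alone.
There are look-alikes about, which are no part of the job. Of the things like the board, leave any that is green; of the rest the larger one is meant. There is more than one size of the gauge; the job needs the smaller.

How it is judged:
On the way, in this order (a step that is already met when the one before it is completed fails the run):
1. the gauge is lifted clear of the grooved block in the gripper (distance of gauge from where it was at the start of the episode above 0.035 m and height (world z) of gauge above 0.045 m and contact force between the fingers and gauge above 1 N), for 0.2 s.
2. the entry hole is over the screw head: the plate lies between head and upright, not yet lowered, still held (x of gauge_seat in the frame of board between -0.01 and 0.001 m and y of gauge_seat in the frame of board between -0.004 and 0.004 m and z of gauge_seat in the frame of board between 0.142 and 0.178 m and contact force between the fingers and gauge above 1 N), for 0.05 s.
3. slid down until it bears on the screw, still held (x of gauge_seat in the frame of board between -0.01 and 0.001 m and y of gauge_seat in the frame of board between -0.004 and 0.004 m and z of gauge_seat in the frame of board between 0.1085 and 0.141 m and contact force between gauge and board above 2 N and contact force between the fingers and gauge above 1 N), for 0.1 s.
At the end, for the whole second after the job is handed in: The gauge hangs released and at rest on the screw, between head and upright: within 4 mm of the upright's mid-line, its seat point 108.5 to 141 mm above the bench, within 0.2 rad of upright, borne by screw and upright; the other parts within 30 mm of where they stood (x of gauge_seat in the frame of board between -0.01 and 0.001 m and y of gauge_seat in the frame of board between -0.004 and 0.004 m and z of gauge_seat in the frame of board between 0.1085 and 0.141 m and angle between gauge's own z axis and vertical below 0.2 rad and linear speed of gauge below 0.02 m/s and angular speed of gauge below 0.2 rad/s and contact force between gauge and board above 1 N and distance of each of holder, jaw, collar from where it was at the start of the episode below 0.03 m); the robot touches nothing.
It fails at once if the gauge is pressed or knocked against the screw or upright with more than 30 N (contact force between gauge and board above 30 N).
It fails at once if a bystander (holder, jaw, collar) is pushed more than 30 mm (distance of any of holder, jaw, collar from where it was at the start of the episode above 0.03 m).
It also fails if it takes over 48 s, if anything falls off the work surface, if the arm or the gripper's body presses on something with over 40 N, if the wrist force passes 120 N, or if a joint passes its speed limit or range.

## Working session

There is one attempt and no reset: what is moved stays moved. The work goes in short steps, Python scripts to look and compute and a tool call to move; the robot and the scene stay as the last step left them, time stands still between calls to the robot, and variables do not carry over. Pictures are saved under pics/ and viewed, at most 10 in all, crops included, and the job is handed in when it is done.

Besides the shell and the picture viewer there is one more tool, called after ">>>" as name(argument=value, ...), one argument or row to a line, values as JSON. send_rows: Moves the arm, as the interface text tells. Its arguments: {"type":"object","properties":{"motion":{"type":"array","items":{"type":"object","properties":{"tx":{"type":"number"},"ty":{"type":"number"},"tz":{"type":"number"},"twist":{"type":"number"}}}},"jaw":{"type":"number"}},"required":["motion"]}

```bash
mkdir -p pics; ls
python3 - <<'E'
from rig import env
import cv2,numpy as np
o=env.observe(); print(o)
for n in("side","top"):
    c=env.read_camera(n); cv2.imwrite(f"pics/{n}0.png",c["color"][...,::-1]); np.savez(f"{n}0.npz",**{k:v for k,v in c.items()})
    print(n,c["mtx"],c["k1"],c["rvec"],c["tvec"])
E
```

```text
pics
{'time': 0.0, 'qpos': array([ 1.12922726e+00,  4.87436247e-02,  9.76008176e-02,  1.62199204e+00,
       -3.49231745e-05,  1.44302447e+00]), 'joint_vel': array([-1.12100870e-03, -4.30317550e-04, -1.92499746e-04,  5.13462193e-05,
        1.20720951e-03, -8.55551473e-04]), 'joint_efforts': array([ 9.46161563e-04, -3.38781202e+01,  3.20016181e+01,  2.04041490e-02,
       -7.49294327e-05,  4.18163808e-06]), 'tool_pos': array([0.16180032, 0.49880779, 0.23012236]), 'eef_rot': array([[-9.51168219e-01,  3.08671479e-01, -9.67811430e-04],
       [ 3.08672884e-01,  9.51165873e-01, -2.12913552e-03],
       [ 2.63345793e-04, -2.32390319e-03, -9.99997265e-01]]), 'wrist_force': array([ 0.76969589,  0.40222175, -0.20481997]), 'torque': array([0.01180939, 0.03336853, 0.00947558]), 'finger_force': 0.0, 'finger_gap': 1.004190733754786}
side [[535.19011456   0.         309.69016008]
 [  0.         535.19011456 241.82158128]
 [  0.           0.           1.        ]] -0.07280093960504228 [ 2.23022359 -0.53152618  0.21508169] [-0.47346667  0.27106829  0.78687928]
top [[472.83630342   0.         327.08412449]
 [  0.         472.83630342 242.8541647 ]
 [  0.           0.           1.        ]] -0.0963825058892529 [ 2.12533168 -2.15629151  0.21142538] [0.01902284 0.5440657  0.78213973]
```

View pics/side0.png

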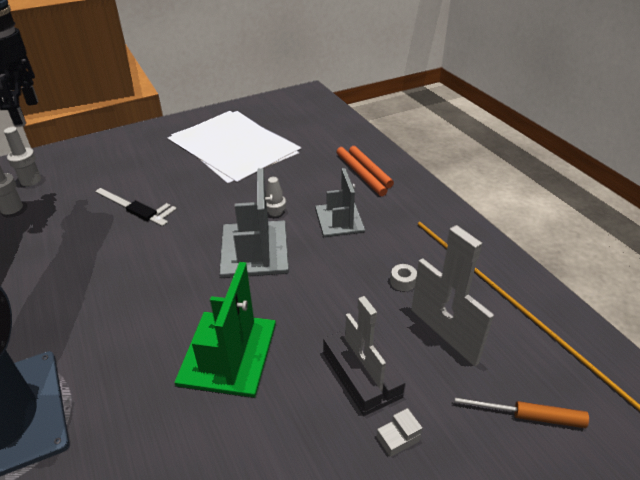

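View pics/top0.png

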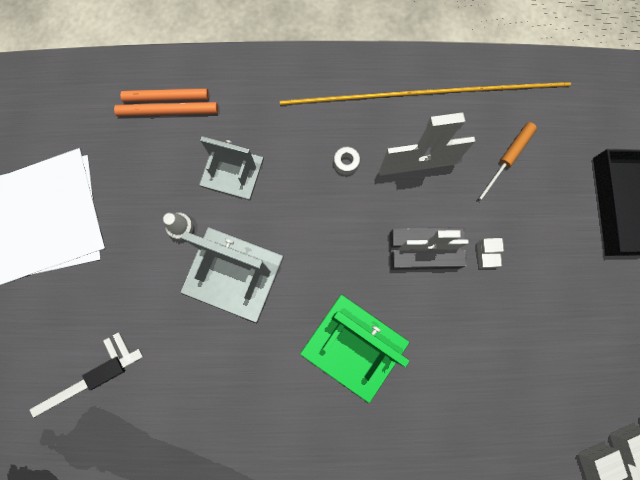

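Candidates for the gauge are the small plate in the dark block at top (440,241) and the large plate at top (430,150). I choose the small one in the block. Candidates for the board are the green one at (357,348), the small grey one at (230,165) and the larger grey one at (232,265). I choose the larger grey. Next I measure them.

```bash
cat > h.py <<'E'
import numpy as np,cv2
def cloud(c,T=None):
    """world points per pixel (HxWx3) from range_z; T = cam->world for the wrist"""
    h,w=c["range_z"].shape
    uv=np.stack(np.meshgrid(np.arange(w),np.arange(h)),-1).reshape(-1,1,2).astype(np.float64)
    d=np.array([float(c["k1"]),0,0,0])
    n=cv2.undistortPointsIter(uv,c["mtx"],d,None,None,(3,50,1e-10))[:,0]
    z=c["range_z"].reshape(-1,1).astype(float)
    p=np.hstack([n*z,z])
    if T is None:
        R=cv2.Rodrigues(c["rvec"])[0]; P=(p-np.ravel(c["tvec"]))@R
    else: P=p@T[:3,:3].T+T[:3,3]
    P[z[:,0]==0]=np.nan
    return P.reshape(h,w,3)
def rect(P):
    """min-area rectangle in xy (mm): centre, sides, long-side direction in rad"""
    r=cv2.minAreaRect((P[:,:2]*1000).astype(np.float32)); b=cv2.boxPoints(r)
    e=max((b[1]-b[0],b[2]-b[1]),key=np.linalg.norm)
    return np.round(r[0],1),np.round(sorted(r[1]),1),round(float(np.arctan2(e[1],e[0])%np.pi),4)
E
python3 - <<'E'
from h import *
t=np.load("top0.npz"); s=np.load("side0.npz")
P=cloud(t);S=cloud(s)
def reg(P,u0,u1,v0,v1,z0,z1):
    q=P[v0:v1,u0:u1].reshape(-1,3); q=q[np.isfinite(q[:,0])]; return q[(q[:,2]>z0)&(q[:,2]<z1)]
for n,a in dict(bench=(280,300,200,220,-.1,.1),boardtop=(175,290,225,325,.144,.16),boardfoot=(175,290,225,325,.006,.018),standtop=(385,472,225,275,.034,.046),grip=(385,472,225,275,.15,.18),gaugeshoulder=(385,472,225,275,.085,.105),holder=(160,195,205,245,.02,.1),jaw=(472,510,230,275,.01,.05)).items():
    q=reg(P,*a); print(n,len(q),q.mean(0).round(4),*rect(q))
for n,a in dict(bench=(300,320,300,320,-.1,.1),boardtop=(215,275,165,275,.144,.158),grip=(340,390,290,330,.15,.18),standtop=(320,405,330,410,.034,.044)).items():
    q=reg(S,*a); print("S",n,len(q),q.mean(0).round(4),*rect(q))
k=reg(P,215,245,235,250,-1,1)
print(np.round(P[238:252:2,222:238:3]*1000).tolist())
im=s["color"][160:280,210:330,::-1]; im2=t["color"][190:330,150:310,::-1]
cv2.imwrite("pics/crop.png",np.hstack([cv2.resize(im,(384,384),interpolation=2),cv2.resize(im2,(410,384),interpolation=2)]))
E
```

```text
bench 396 [ 0.6174  0.0796 -0.0007] [617.5  79.6] [35.9 37.9] 3.1386
boardtop 681 [0.5183 0.1746 0.1502] [518.9 175.2] [ 12.8 129.9] 1.1957
boardfoot 4261 [0.4881 0.1821 0.0112] [505.  205.6] [131.  196.2] 1.1891
standtop 1970 [ 0.5319 -0.1638  0.0391] [ 536.8 -170.3] [ 70.9 130.6] 1.5678
grip 194 [ 0.5363 -0.1712  0.1618] [ 536.8 -172.7] [10.7 35.6] 1.585
gaugeshoulder 211 [ 0.5358 -0.1673  0.0933] [ 536.5 -171.4] [  6.8 104.1] 1.5706
holder 558 [0.579  0.2736 0.0551] [574.4 261.1] [46.5 78.1] 1.1285
jaw 645 [ 0.5271 -0.2872  0.0276] [ 526.7 -289.6] [36.6 50.8] 0.0277
S bench 398 [ 0.522  -0.0116 -0.0007] [522.  -10.9] [34.4 48.8] 1.1027
S boardtop 413 [0.4838 0.1172 0.1499] [476.7 102.2] [ 26.2 293.1] 1.0661
S grip 263 [ 0.5323 -0.1765  0.16  ] [ 533.6 -174. ] [11.6 36.2] 1.541
S standtop 2192 [ 0.5248 -0.1856  0.0387] [ 533.7 -172.9] [ 71.6 132.7] 1.5748
[[[562.0, 203.0, 13.0], [562.0, 197.0, 11.0], [562.0, 192.0, 10.0], [562.0, 187.0, 10.0], [562.0, 181.0, 11.0], [562.0, 176.0, 9.0]], [[559.0, 203.0, 10.0], [537.0, 175.0, 128.0], [536.0, 169.0, 130.0], [558.0, 186.0, 10.0], [558.0, 181.0, 11.0], [558.0, 175.0, 12.0]], [[554.0, 202.0, 13.0], [555.0, 197.0, 11.0], [533.0, 170.0, 129.0], [533.0, 165.0, 129.0], [554.0, 181.0, 12.0], [554.0, 175.0, 12.0]], [[551.0, 203.0, 10.0], [551.0, 197.0, 10.0], [530.0, 170.0, 127.0], [551.0, 186.0, 12.0], [551.0, 181.0, 10.0], [551.0, 175.0, 11.0]], [[523.0, 174.0, 152.0], [524.0, 171.0, 145.0], [527.0, 170.0, 126.0], [547.0, 186.0, 12.0], [546.0, 180.0, 15.0], [547.0, 175.0, 12.0]], [[520.0, 174.0, 153.0], [521.0, 170.0, 148.0], [520.0, 165.0, 150.0], [543.0, 186.0, 11.0], [nan, nan, nan], [543.0, 175.0, 13.0]], [[517.0, 174.0, 151.0], [517.0, 170.0, 151.0], [517.0, 165.0, 153.0], [517.0, 161.0, 150.0], [517.0, 156.0, 149.0], [539.0, 175.0, 13.0]]]
```

View pics/crop.png

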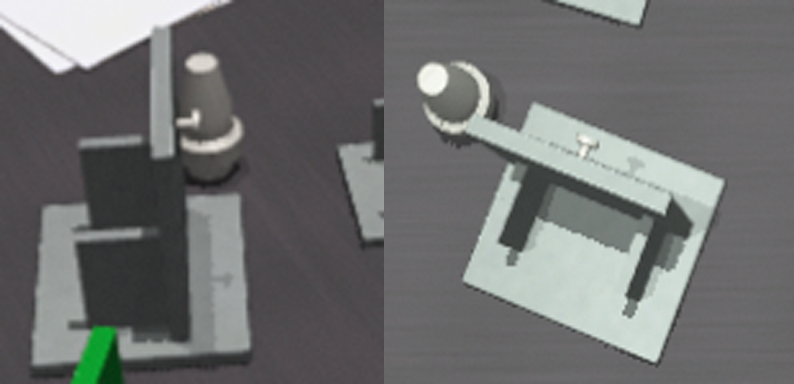

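The crop shows the screw on the far side of the larger grey board, at crop (190,120) in the side view and (587,147) in the top view. The head's top is near z 129, so the axis is about 122 mm. Now I move over the gauge.

>>> send_rows(
  motion=[
    {"tx": -0.056, "ty": -0.052, "tz": -0.02, "twist": 0.13},
    {"tx": -0.1, "ty": -0.095, "tz": -0.05, "twist": 0.3},
    {"tx": -0.145, "ty": -0.135, "tz": -0.05, "twist": 0.45},
    {"tx": -0.19, "ty": -0.175, "tz": -0.05, "twist": 0.6},
    {"tx": -0.235, "ty": -0.22, "tz": -0.05, "twist": 0.75},
    {"tx": -0.28, "ty": -0.26, "tz": -0.05, "twist": 0.9},
    {"tx": -0.325, "ty": -0.3, "tz": -0.05, "twist": 1.05},
    {"tx": -0.37, "ty": -0.34, "tz": -0.05, "twist": 1.15},
    {"tx": -0.41, "ty": -0.38, "tz": -0.05, "twist": 1.2},
    {"tx": -0.45, "ty": -0.42, "tz": -0.05, "twist": 1.257},
  ],
  jaw=-1,
)

```text
time: 1.35
tool_pos: [0.4609, -0.0411, 0.2808]
eef_rot: [[0.002, 1.0, -0.0], [1.0, -0.002, 0.0], [0.0, -0.0, -1.0]]
wrist_force: [0.1, 0.8, 0.4]
finger_gap: 0.998
finger_force: 0.0
```

>>> send_rows(
  motion=[
    {"tx": -0.05, "ty": 0.028},
    {"tx": -0.095, "ty": 0.055},
    {"tx": -0.131, "ty": 0.0757},
    {"tx": -0.131, "ty": 0.0757},
    {"tx": -0.131, "ty": 0.0757},
  ],
)

```text
$.motion[0]: bad value
```

```bash
cat >> h.py <<'E'
def wrist(env):
    o=env.observe(); c=env.read_camera("wrist")
    T=np.eye(4);T[:3,:3]=o["eef_rot"];T[:3,3]=o["tool_pos"]
    T=T@c["T_tool_cam"]; return o,c,T,cloud(c,T)
def reg(P,x0,x1,y0,y1,z0,z1):
    q=P.reshape(-1,3); q=q[np.isfinite(q[:,0])]
    return q[(q[:,0]>x0)&(q[:,0]<x1)&(q[:,1]>y0)&(q[:,1]<y1)&(q[:,2]>z0)&(q[:,2]<z1)]
E
python3 - <<'E'
from rig import env
from h import *
o,c,T,P=wrist(env); print(o["tool_pos"],T.round(3).tolist(),c["mtx"][0,0],c["k1"])
cv2.imwrite("pics/w1.png",c["color"][...,::-1])
for n,a in dict(grip=(.5,.57,-.25,-.1,.155,.175),sh=(.5,.57,-.25,-.1,.085,.1),stand=(.45,.62,-.3,-.05,.033,.046)).items():
    q=reg(P,*a); print(n,len(q),q.mean(0).round(4),*rect(q))
E
```

```text
[ 0.46091107 -0.04107088  0.28084189] [[1.0, -0.002, -0.001, 0.461], [-0.002, -0.949, -0.314, 0.039], [-0.0, 0.314, -0.949, 0.424], [0.0, 0.0, 0.0, 1.0]] 402.4744385229116 -0.07724283347037028
grip 655 [ 0.534  -0.172   0.1632] [ 534.7 -174.3] [10.8 36.8] 1.5897
sh 624 [ 0.5337 -0.1663  0.0931] [ 534.8 -174.5] [  6.7 104.7] 1.5774
stand 5724 [ 0.5317 -0.1721  0.0402] [ 534.8 -203.8] [ 70.9 192.3] 1.5742
```

View pics/w1.png

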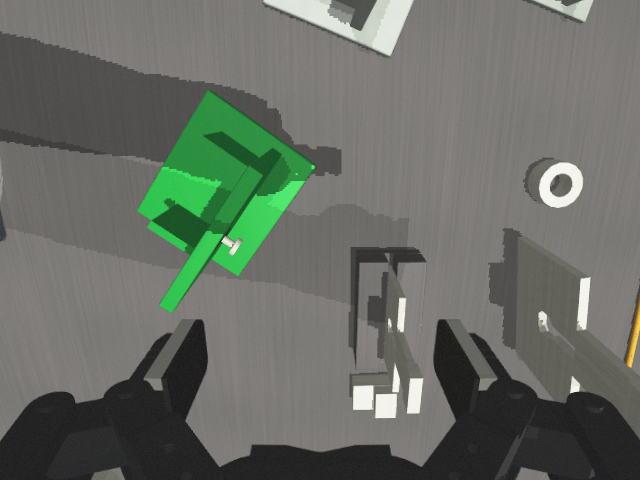

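The wrist view shows the small gauge in its block at (400,340), between the fingers, and the larger look-alike to the right at (560,320). Side, top and wrist readings agree on about (0.535, -0.174).

>>> send_rows(
  motion=[
    {"tx": -0.05, "ty": 0.028, "tz": 0, "twist": 0},
    {"tx": -0.095, "ty": 0.055, "tz": 0, "twist": 0},
    {"tx": -0.133, "ty": 0.0745, "tz": 0, "twist": 0},
    {"tx": -0.133, "ty": 0.0745, "tz": 0.05, "twist": 0},
    {"tx": -0.133, "ty": 0.0745, "tz": 0.08, "twist": 0},
    {"tx": -0.133, "ty": 0.0745, "tz": 0.08, "twist": 0},
    {"tx": -0.133, "ty": 0.0745, "tz": 0.08, "twist": 0},
  ],
)

```text
time: 2.28
tool_pos: [0.5352, -0.1719, 0.2025]
eef_rot: [[-0.0, 1.0, 0.001], [1.0, 0.0, -0.001], [-0.001, 0.001, -1.0]]
wrist_force: [-1.1, -0.5, -0.1]
finger_gap: 0.999
finger_force: 0.0
```

Run:
```python
from rig import env
from h import *
o,c,T,P=wrist(env); print(o["tool_pos"],o["wrist_force"])
for n,a in dict(grip=(.5,.57,-.25,-.1,.155,.175),sh=(.5,.57,-.25,-.1,.085,.1),stand=(.45,.62,-.25,-.05,.033,.046)).items():
    q=reg(P,*a)
    if len(q): print(n,len(q),q.mean(0).round(4),*rect(q))
```

```text
[ 0.53524966 -0.17191644  0.20249224] [-1.11311276 -0.48412328 -0.11701978]
grip 1449 [ 0.535  -0.1726  0.1641] [ 535.  -174.5] [10.  35.2] 1.5736
sh 531 [ 0.535  -0.1397  0.0944] [ 535. -140.] [ 5.1 35.7] 1.5709
stand 11970 [ 0.535  -0.1673  0.0404] [ 535.1 -173.6] [ 70.2 130.5] 1.5745
```

>>> send_rows(
  motion=[
    {"tx": 0, "ty": 0, "tz": 0.03, "twist": 0},
    {"tx": 0, "ty": 0, "tz": 0.055, "twist": 0},
    {"tx": 0, "ty": 0, "tz": 0.0675, "twist": 0},
    {"tx": 0, "ty": 0, "tz": 0.0675, "twist": 0},
    {"tx": 0, "ty": 0, "tz": 0.0675, "twist": 0},
    {"tx": 0, "ty": 0, "tz": 0.0675, "twist": 0},
  ],
)

```text
time: 3.08
tool_pos: [0.5358, -0.1724, 0.1354]
eef_rot: [[-0.0, 1.0, 0.002], [1.0, 0.0, -0.001], [-0.001, 0.002, -1.0]]
wrist_force: [-0.1, 0.8, 0.7]
finger_gap: 1.0
finger_force: 0.0
```

>>> send_rows(
  motion=[
    {"tx": 0, "ty": 0, "tz": 0, "twist": 0},
    {"tx": 0, "ty": 0, "tz": 0, "twist": 0},
    {"tx": 0, "ty": 0, "tz": 0, "twist": 0},
    {"tx": 0, "ty": 0, "tz": 0, "twist": 0},
    {"tx": 0, "ty": 0, "tz": 0, "twist": 0},
    {"tx": 0, "ty": 0, "tz": 0, "twist": 0},
    {"tx": 0, "ty": 0, "tz": 0, "twist": 0},
    {"tx": 0, "ty": 0, "tz": 0, "twist": 0},
  ],
  jaw=1,
)

```text
time: 4.08
tool_pos: [0.535, -0.1721, 0.1339]
eef_rot: [[-0.0, 1.0, 0.0], [1.0, 0.0, -0.0], [-0.0, 0.0, -1.0]]
wrist_force: [0.2, -0.5, 0.9]
finger_gap: 0.106
finger_force: 59.0
```

>>> send_rows(
  motion=[
    {"tx": 0, "ty": 0, "tz": -0.01, "twist": 0},
    {"tx": 0, "ty": 0, "tz": -0.025, "twist": 0},
    {"tx": 0, "ty": 0, "tz": -0.05, "twist": 0},
    {"tx": 0, "ty": 0, "tz": -0.085, "twist": 0},
    {"tx": 0, "ty": 0, "tz": -0.125, "twist": 0},
    {"tx": 0, "ty": 0, "tz": -0.155, "twist": 0},
    {"tx": 0, "ty": 0, "tz": -0.166, "twist": 0},
    {"tx": 0, "ty": 0, "tz": -0.166, "twist": 0},
    {"tx": 0, "ty": 0, "tz": -0.166, "twist": 0},
  ],
)

```text
time: 5.2
tool_pos: [0.5344, -0.1718, 0.298]
eef_rot: [[-0.0, 1.0, -0.003], [1.0, 0.0, 0.001], [0.001, -0.003, -1.0]]
wrist_force: [-0.5, -0.4, -4.2]
finger_gap: 0.106
finger_force: 58.9
```

Run:
```python
from rig import env
from h import *
o,c,T,P=wrist(env); print(o["tool_pos"],o["wrist_force"],o["finger_force"])
cv2.imwrite("pics/w2.png",c["color"][...,::-1])
```

```text
[ 0.53437495 -0.17179061  0.2979689 ] [-0.49083923 -0.37023477 -4.20776475] 58.91906797885895
```

View pics/w2.png

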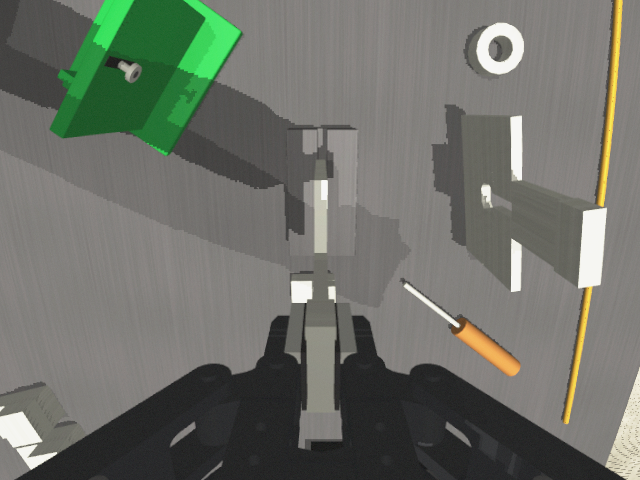

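The gauge hangs cleanly in the fingers at (320,350). I carry it to a hover beside the board's screw side.

>>> send_rows(
  motion=[
    {"tx": 0.02, "ty": 0.002, "tz": 0, "twist": 0.02},
    {"tx": 0.055, "ty": 0.006, "tz": 0, "twist": 0.06},
    {"tx": 0.1, "ty": 0.01, "tz": 0, "twist": 0.11},
    {"tx": 0.145, "ty": 0.014, "tz": 0, "twist": 0.165},
    {"tx": 0.19, "ty": 0.018, "tz": 0, "twist": 0.22},
    {"tx": 0.235, "ty": 0.022, "tz": 0, "twist": 0.28},
    {"tx": 0.28, "ty": 0.026, "tz": 0, "twist": 0.33},
    {"tx": 0.312, "ty": 0.029, "tz": 0, "twist": 0.36},
    {"tx": 0.329, "ty": 0.031, "tz": 0, "twist": 0.375},
    {"tx": 0.329, "ty": 0.031, "tz": 0, "twist": 0.375},
  ],
)

```text
time: 6.5
tool_pos: [0.5652, 0.158, 0.2979]
eef_rot: [[0.364, 0.931, -0.003], [0.931, -0.364, -0.001], [-0.002, -0.003, -1.0]]
wrist_force: [0.1, -0.7, -3.5]
finger_gap: 0.104
finger_force: 58.9
```

>>> send_rows(
  motion=[
    {"tx": 0, "ty": 0, "tz": 0, "twist": 0},
    {"tx": 0, "ty": 0, "tz": 0, "twist": 0},
  ],
)

```text
time: 6.75
tool_pos: [0.5659, 0.1559, 0.2996]
eef_rot: [[0.367, 0.93, -0.001], [0.93, -0.367, -0.0], [-0.001, -0.0, -1.0]]
wrist_force: [-0.3, 0.3, -3.8]
finger_gap: 0.107
finger_force: 58.9
```

Run:
```python
from rig import env
from h import *
o,c,T,P=wrist(env); print(o["tool_pos"],o["eef_rot"][:,1],o["wrist_force"],o["finger_force"])
cv2.imwrite("pics/w3.png",c["color"][...,::-1]); np.savez("w3.npz",P=P,c=c["color"],T=T)
t=env.read_camera("top"); np.savez("t3.npz",**t); Q=cloud(t)
s=np.array([.9305,-.3664]);d=np.array([.3664,.9305]);C=np.array([.5175,.1736])
for n,X in(("w",P),("t",Q)):
    q=X.reshape(-1,3);q=q[np.isfinite(q[:,0])]; a=(q[:,:2]-C)@s; b=(q[:,:2]-C)@d
    def show(l,m): 
        if m.sum()>5: print(n,l,m.sum(),q[m].mean(0).round(4),*rect(q[m]))
    show("boardtop",(abs(a)<.02)&(abs(b)<.08)&(abs(q[:,2]-.151)<.006))
    show("foot",(abs(a)<.12)&(abs(b)<.09)&(abs(q[:,2]-.012)<.005))
    show("gauge sh",(abs(a-.05)<.03)&(abs(b)<.09)&(abs(q[:,2]-.258)<.01))
    m=(a>.008)&(a<.026)&(abs(b)<.03)&(abs(q[:,2]-.125)<.03); show("screw",m)
    if m.sum(): print(np.c_[a[m]*1e3,b[m]*1e3,q[m,2]*1e3].round(1)[:60:2].tolist())
```

```text
[0.56585501 0.15588856 0.29959277] [ 9.30058986e-01 -3.67410107e-01 -3.09956448e-04] [-0.32479396  0.30067154 -3.75918832] 58.861064314842224
w boardtop 2857 [0.5195 0.1775 0.1512] [517.7 173.6] [ 12.9 130.1] 1.1948
w foot 10666 [0.5047 0.1925 0.0123] [534.8 174.8] [163.4 209.6] 2.7743
w gauge sh 1025 [0.5782 0.186  0.2601] [577.9 185.3] [ 6.  35.9] 1.1997
w screw 187 [0.5326 0.1687 0.1283] [531.  169.2] [12.1 13.9] 1.1927
[[16.9, 7.4, 125.5], [19.3, 7.4, 125.5], [16.1, 6.8, 126.7], [17.7, 6.7, 126.1], [19.4, 6.8, 126.6], [16.2, 6.2, 127.4], [18.0, 6.6, 129.0], [19.5, 6.4, 128.5], [16.3, 5.6, 128.5], [17.9, 5.6, 128.3], [19.7, 6.0, 130.2], [16.5, 5.2, 130.2], [18.1, 5.3, 130.5], [19.5, 4.9, 128.9], [8.6, 3.3, 125.9], [10.2, 3.3, 125.6], [11.9, 3.3, 125.8], [13.5, 3.3, 125.9], [15.0, 3.0, 124.3], [17.2, 4.3, 129.7], [18.9, 4.5, 130.8], [20.1, 3.5, 126.6], [8.6, 2.6, 126.0], [10.3, 2.6, 126.2], [11.9, 2.5, 126.0], [13.6, 2.7, 126.7], [15.1, 2.5, 125.7], [17.3, 3.9, 131.5], [18.8, 3.6, 130.3], [20.1, 2.7, 126.7]]
t boardtop 677 [0.5184 0.1747 0.1501] [518.9 175.7] [ 12.4 131. ] 1.193
t foot 3972 [0.4902 0.1765 0.0112] [532.8 170.6] [151.4 208.9] 2.7637
t gauge sh 198 [0.5546 0.128  0.2582] [558.5 135.6] [ 7.2 61.8] 1.2265
t screw 45 [0.533  0.1693 0.1276] [533.4 170.2] [12.  12.4] 2.2958
[[18.8, 8.0, 130.4], [19.9, 5.1, 130.2], [17.5, 8.0, 128.0], [18.3, 4.3, 131.0], [19.6, 1.7, 129.4], [16.7, 8.9, 121.6], [16.9, 3.7, 130.6], [17.9, 0.6, 131.5], [19.3, -1.8, 128.9], [15.7, 3.7, 128.1], [16.8, 0.7, 128.4], [17.8, -2.5, 129.2], [19.4, -4.5, 125.0], [14.5, 3.8, 125.2], [15.7, 1.1, 124.1], [16.6, -2.5, 126.7], [17.9, -5.0, 124.8], [12.9, 3.0, 126.1], [13.9, -0.3, 127.3], [11.4, 2.4, 125.8], [12.9, 0.3, 122.4], [9.9, 1.6, 126.5], [9.0, -0.5, 126.6]]
```

View pics/w3.png

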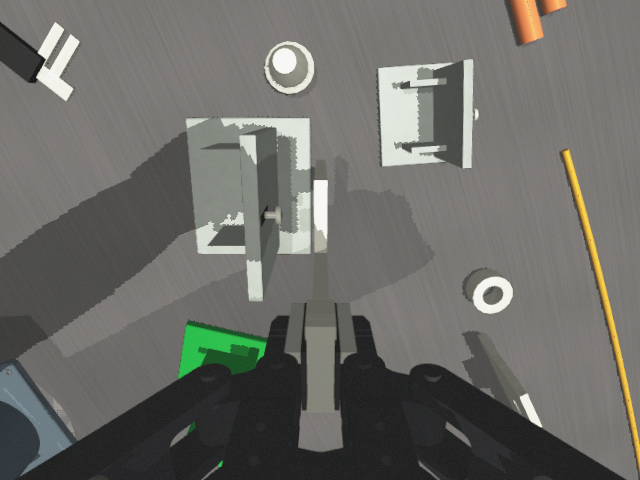

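The wrist view shows the gauge at (320,240) parallel to the upright, with the screw at (272,215). The axis reads about 123 mm. I'll confirm the height by lowering the gauge's bottom edge onto the head from above.

>>> send_rows(
  motion=[
    {"tx": 0.001, "ty": -0.008, "tz": 0, "twist": 0},
    {"tx": 0.001, "ty": -0.018, "tz": 0, "twist": 0.003},
    {"tx": 0.001, "ty": -0.028, "tz": 0.005, "twist": 0.003},
    {"tx": 0.001, "ty": -0.033, "tz": 0.012, "twist": 0.003},
    {"tx": 0.001, "ty": -0.033, "tz": 0.022, "twist": 0.003},
    {"tx": 0.001, "ty": -0.033, "tz": 0.03, "twist": 0.003},
    {"tx": 0.001, "ty": -0.033, "tz": 0.036, "twist": 0.003},
    {"tx": 0.001, "ty": -0.033, "tz": 0.036, "twist": 0.003},
    {"tx": 0.001, "ty": -0.033, "tz": 0.036, "twist": 0.003},
    {"tx": 0.001, "ty": -0.033, "tz": 0.036, "twist": 0.003},
  ],
)

```text
time: 8.1
tool_pos: [0.5359, 0.17, 0.2643]
eef_rot: [[0.369, 0.929, 0.001], [0.929, -0.369, 0.0], [0.0, 0.001, -1.0]]
wrist_force: [-0.2, 0.1, -4.0]
finger_gap: 0.106
finger_force: 58.8
```

```bash
cat >> h.py <<'E'
d=np.array([np.cos(1.1948),np.sin(1.1948)]);s=np.array([d[1],-d[0]]);F=np.array([.5177,.1736])+.006*s
def ab(o):
    r=o["tool_pos"][:2]-F; print("a,b,z mm",(r@s*1e3).round(2),(r@d*1e3).round(2),(o["tool_pos"][2]*1e3).round(2),"yaw",np.arctan2(*o["eef_rot"][1::-1,0]).round(4),"f",o["wrist_force"].round(2),o["time"])
E
python3 - <<'E'
from rig import env
from h import *
ab(env.observe())
for i in range(2):
    o,c,T,P=wrist(env); ab(o)
    q=P.reshape(-1,3);q=q[np.isfinite(q[:,0])]; a=(q[:,:2]-F)@s; b=(q[:,:2]-F)@d
    g=o["tool_pos"][2]-.040
    m=(abs(a-.012)<.012)&(b>0.018)&(b<.06)&(abs(q[:,2]-g)<.004)
    print("shoulder",m.sum(),np.percentile(a[m],[1,50,99])*1e3,np.percentile(b[m],[1,50,99])*1e3,q[m,2].mean())
    m=(abs(a+.006)<.012)&(abs(b)<.08)&(abs(q[:,2]-.151)<.006)
    print("board",m.sum(),np.percentile(a[m],[1,50,99])*1e3,np.percentile(b[m],[.5,50,99.5])*1e3,q[m,2].mean(),rect(q[m]))
E
```

```text
a,b,z mm 12.27 3.32 264.32 yaw 1.1927 f [-0.19  0.1  -3.95] 8.1
a,b,z mm 12.27 3.32 264.32 yaw 1.1927 f [-0.19  0.1  -3.95] 8.1
shoulder 934 [10.0720004  12.95451304 15.74665444] [18.24693247 37.03081381 52.89741169] 0.22495238802746578
board 3071 [-11.99203828  -6.02714669  -0.04440569] [-52.84614816  14.0430761   65.10878144] 0.15132925850609397 (array([519.4, 177.9]), array([ 12.5, 121.8]), 1.193)
a,b,z mm 12.25 3.34 264.31 yaw 1.1927 f [-0.02  0.85 -3.18] 8.15
shoulder 929 [10.03857598 12.92953936 15.72185501] [18.28624097 37.03853909 52.96258567] 0.2248902073945379
board 3071 [-11.98266766  -5.99609338  -0.04343626] [-52.99923753  13.76938169  65.10661123] 0.15135319584911955 (array([519.4, 177.9]), array([ 12.5, 121.6]), 1.1929)
```

>>> send_rows(
  motion=[
    {"tx": -0.0008, "ty": -0.0005, "tz": 0.003, "twist": 0},
    {"tx": -0.0008, "ty": -0.0005, "tz": 0.006, "twist": 0},
    {"tx": -0.0008, "ty": -0.0005, "tz": 0.008, "twist": 0},
    {"tx": -0.0008, "ty": -0.0005, "tz": 0.009, "twist": 0},
    {"tx": -0.0008, "ty": -0.0005, "tz": 0.009, "twist": 0},
  ],
)

```text
time: 8.82
tool_pos: [0.5348, 0.1694, 0.2547]
eef_rot: [[0.369, 0.929, -0.0], [0.929, -0.369, -0.0], [-0.0, -0.0, -1.0]]
wrist_force: [-1.4, -0.0, -4.3]
finger_gap: 0.107
finger_force: 58.9
```

>>> send_rows(
  motion=[
    {"tx": 0, "ty": 0, "tz": 0.0005, "twist": 0},
    {"tx": 0, "ty": 0, "tz": 0.001, "twist": 0},
    {"tx": 0, "ty": 0, "tz": 0.001, "twist": 0},
  ],
)

```text
time: 9.2
tool_pos: [0.5349, 0.1694, 0.2538]
eef_rot: [[0.369, 0.929, 0.0], [0.929, -0.369, -0.0], [-0.0, 0.0, -1.0]]
wrist_force: [0.5, -0.4, -3.7]
finger_gap: 0.107
finger_force: 58.9
```

>>> send_rows(
  motion=[
    {"tx": 0, "ty": 0, "tz": 0.0005, "twist": 0},
    {"tx": 0, "ty": 0, "tz": 0.001, "twist": 0},
    {"tx": 0, "ty": 0, "tz": 0.001, "twist": 0},
  ],
)

```text
time: 9.57
tool_pos: [0.535, 0.1694, 0.2534]
eef_rot: [[0.369, 0.929, 0.001], [0.929, -0.369, 0.0], [0.001, 0.001, -1.0]]
wrist_force: [-1.0, 0.2, -0.6]
finger_gap: 0.104
finger_force: 59.3
```

>>> send_rows(
  motion=[
    {"tx": 0, "ty": 0, "tz": 0.0003, "twist": 0},
    {"tx": 0, "ty": 0, "tz": 0.0005, "twist": 0},
    {"tx": 0, "ty": 0, "tz": 0.0005, "twist": 0},
  ],
)

```text
time: 9.95
tool_pos: [0.5351, 0.1695, 0.2533]
eef_rot: [[0.369, 0.929, 0.002], [0.929, -0.369, 0.0], [0.001, 0.001, -1.0]]
wrist_force: [-1.2, 0.0, 3.0]
finger_gap: 0.108
finger_force: 60.0
```

Contact at TCP z about 0.2534 puts the head top there, so the hole is level with the screw at TCP z about 0.2009. I back out, go down in front of the head and look again.

>>> send_rows(
  motion=[
    {"tx": 0, "ty": 0, "tz": -0.003, "twist": 0},
    {"tx": 0, "ty": 0.004, "tz": -0.006, "twist": 0},
    {"tx": 0, "ty": 0.012, "tz": -0.006, "twist": 0},
    {"tx": 0, "ty": 0.02, "tz": -0.004, "twist": 0},
    {"tx": 0, "ty": 0.025, "tz": 0.005, "twist": 0},
    {"tx": 0, "ty": 0.025, "tz": 0.02, "twist": 0},
    {"tx": 0, "ty": 0.025, "tz": 0.035, "twist": 0},
    {"tx": 0, "ty": 0.025, "tz": 0.047, "twist": 0},
    {"tx": 0, "ty": 0.025, "tz": 0.0514, "twist": 0},
    {"tx": 0, "ty": 0.025, "tz": 0.0514, "twist": 0},
  ],
)

```text
time: 11.2
tool_pos: [0.5577, 0.1602, 0.2005]
eef_rot: [[0.369, 0.929, -0.001], [0.929, -0.369, -0.0], [-0.0, -0.001, -1.0]]
wrist_force: [1.1, 0.5, -3.5]
finger_gap: 0.104
finger_force: 58.8
```

>>> send_rows(
  motion=[
    {"tx": 0, "ty": 0, "tz": 0, "twist": 0},
    {"tx": 0, "ty": 0, "tz": 0, "twist": 0},
    {"tx": 0, "ty": 0, "tz": 0, "twist": 0},
  ],
)

```text
time: 11.58
tool_pos: [0.5583, 0.1602, 0.2014]
eef_rot: [[0.369, 0.929, 0.001], [0.929, -0.369, 0.0], [0.0, 0.001, -1.0]]
wrist_force: [-0.1, 0.5, -3.1]
finger_gap: 0.105
finger_force: 58.8
```

Run:
```python
from rig import env
from h import *
for i in range(2):
    o,c,T,P=wrist(env); ab(o)
    q=P.reshape(-1,3);q=q[np.isfinite(q[:,0])]; a=(q[:,:2]-F)@s; b=(q[:,:2]-F)@d
    g=o["tool_pos"][2]-.040
    m=(abs(a-.036)<.012)&(b>0.018)&(b<.06)&(abs(q[:,2]-g)<.004)
    print("shoulder",m.sum(),np.percentile(a[m],[1,50,99])*1e3,np.percentile(b[m],[1,50,99])*1e3,q[m,2].mean())
    m=(abs(a+.006)<.012)&(abs(b)<.08)&(abs(q[:,2]-.151)<.006)
    print("board",m.sum(),np.percentile(a[m],[1,50,99])*1e3,np.percentile(b[m],[.5,50,99.5])*1e3,q[m,2].mean(),rect(q[m]))
cv2.imwrite("pics/w4.png",c["color"][...,::-1])
```

```text
a,b,z mm 36.73 2.47 201.42 yaw 1.1927 f [-0.06  0.47 -3.06] 11.575
shoulder 903 [34.5240287  37.41276156 40.20304814] [18.40334092 36.69481834 52.06757353] 0.16196906191281876
board 5576 [-12.22939282  -5.68275503  -0.10466859] [-57.81249066  11.83749643  64.67800564] 0.15113027679457117 (array([518.4, 175.8]), array([ 13.1, 125.8]), 1.1927)
a,b,z mm 36.67 2.46 201.3 yaw 1.1928 f [ 0.31 -0.42 -4.23] 11.625
shoulder 905 [34.46097429 37.34072073 40.13219249] [18.37546268 36.67712886 52.05245546] 0.16186656350286316
board 5583 [-12.21458277  -5.67211183  -0.09605278] [-58.00946578  12.15343503  64.72265085] 0.1511538362921823 (array([518.6, 176. ]), array([ 13.3, 125.1]), 1.1901)
```

View pics/w4.png

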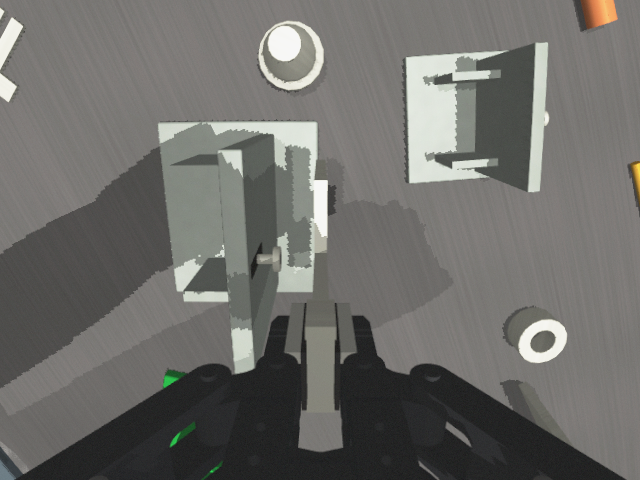

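The gauge stands parallel in front of the screw head, which shows at (268,258), with its centre within 0.4 mm of the board's mid-line. I advance gently.

>>> send_rows(
  motion=[
    {"tx": 0, "ty": -0.006, "tz": 0.0003, "twist": 0},
    {"tx": 0, "ty": -0.013, "tz": 0.0003, "twist": 0},
    {"tx": 0, "ty": -0.018, "tz": 0.0003, "twist": 0},
    {"tx": 0, "ty": -0.019, "tz": 0.0003, "twist": 0},
    {"tx": 0, "ty": -0.02, "tz": 0.0003, "twist": 0},
    {"tx": 0, "ty": -0.021, "tz": 0.0003, "twist": 0},
    {"tx": 0, "ty": -0.0215, "tz": 0.0003, "twist": 0},
    {"tx": 0, "ty": -0.0215, "tz": 0.0003, "twist": 0},
  ],
)

```text
time: 12.68
tool_pos: [0.5382, 0.1681, 0.2006]
eef_rot: [[0.369, 0.929, -0.0], [0.929, -0.369, -0.0], [-0.0, -0.0, -1.0]]
wrist_force: [0.1, -0.1, -3.7]
finger_gap: 0.105
finger_force: 58.9
```

```bash
python3 -c "
from rig import env
from h import *
ab(env.observe())"
```

```text
a,b,z mm 15.05 2.38 200.58 yaw 1.1927 f [ 0.14 -0.07 -3.73] 12.675
```

No contact force, and the hole is already partly over the head. I continue to mid-neck.

>>> send_rows(
  motion=[
    {"tx": 0, "ty": -0.001, "tz": 0, "twist": 0},
    {"tx": 0, "ty": -0.002, "tz": 0, "twist": 0},
    {"tx": 0, "ty": -0.003, "tz": 0, "twist": 0},
    {"tx": 0, "ty": -0.004, "tz": 0, "twist": 0},
    {"tx": 0, "ty": -0.005, "tz": 0, "twist": 0},
    {"tx": 0, "ty": -0.005, "tz": 0, "twist": 0},
  ],
)

```text
time: 13.42
tool_pos: [0.5334, 0.17, 0.2007]
eef_rot: [[0.369, 0.929, 0.0], [0.929, -0.369, -0.0], [0.0, 0.0, -1.0]]
wrist_force: [0.3, 0.1, -3.7]
finger_gap: 0.099
finger_force: 58.9
```

>>> send_rows(
  motion=[
    {"tx": 0, "ty": -0.001, "tz": 0, "twist": 0},
    {"tx": 0, "ty": -0.002, "tz": 0, "twist": 0},
    {"tx": 0, "ty": -0.003, "tz": 0, "twist": 0},
    {"tx": 0, "ty": -0.004, "tz": 0, "twist": 0},
    {"tx": 0, "ty": -0.005, "tz": 0, "twist": 0},
    {"tx": 0, "ty": -0.0055, "tz": 0, "twist": 0},
    {"tx": 0, "ty": -0.0055, "tz": 0, "twist": 0},
    {"tx": 0, "ty": -0.0055, "tz": 0, "twist": 0},
  ],
)

```text
time: 14.42
tool_pos: [0.5284, 0.172, 0.2006]
eef_rot: [[0.369, 0.929, 0.0], [0.929, -0.369, 0.0], [0.0, 0.0, -1.0]]
wrist_force: [0.1, -0.1, -4.2]
finger_gap: 0.109
finger_force: 58.9
```

Run:
```python
from rig import env
from h import *
for i in range(2):
    o,c,T,P=wrist(env); ab(o)
    q=P.reshape(-1,3);q=q[np.isfinite(q[:,0])]; a=(q[:,:2]-F)@s; b=(q[:,:2]-F)@d
    m=(abs(a-.006)<.01)&(b>0.018)&(b<.06)&(abs(q[:,2]-o["tool_pos"][2]+.04)<.004)
    print("shoulder",m.sum(),np.percentile(a[m],[1,50,99])*1e3,np.percentile(b[m],[1,50,99])*1e3,q[m,2].mean())
    m=(a<.000)&(a>-.02)&(abs(b)<.08)&(abs(q[:,2]-.151)<.004)
    print("board",m.sum(),np.percentile(a[m],[1,50,99])*1e3,np.percentile(b[m],[.5,50,99.5])*1e3)
```

```text
a,b,z mm 4.51 2.43 200.63 yaw 1.1928 f [ 0.14 -0.14 -4.15] 14.425
shoulder 909 [1.9940627  5.15830929 7.94238988] [18.43502183 36.78705398 52.04980443] 0.16120078070283198
board 3745 [-11.98109258  -6.10528314  -0.11999456] [-15.944026    29.47816605  65.24565251]
a,b,z mm 4.53 2.44 200.63 yaw 1.1928 f [ 0.2  -1.13 -4.25] 14.475
shoulder 899 [2.03745266 5.18308346 7.97525214] [18.48124831 36.62389138 52.06669372] 0.1611627952119215
board 3748 [-11.9973143   -6.09256385  -0.11011582] [-15.66906628  29.48002829  65.22895155]
```

The plate is mid-neck and force-free. I slide it down, watching the force.

>>> send_rows(
  motion=[
    {"tx": 0, "ty": 0, "tz": 0.002, "twist": 0},
    {"tx": 0, "ty": 0, "tz": 0.004, "twist": 0},
    {"tx": 0, "ty": 0, "tz": 0.006, "twist": 0},
    {"tx": 0, "ty": 0, "tz": 0.008, "twist": 0},
    {"tx": 0, "ty": 0, "tz": 0.01, "twist": 0},
    {"tx": 0, "ty": 0, "tz": 0.012, "twist": 0},
    {"tx": 0, "ty": 0, "tz": 0.013, "twist": 0},
    {"tx": 0, "ty": 0, "tz": 0.013, "twist": 0},
  ],
)

```text
time: 15.52
tool_pos: [0.5283, 0.172, 0.1875]
eef_rot: [[0.369, 0.929, -0.0], [0.929, -0.369, -0.0], [-0.0, -0.0, -1.0]]
wrist_force: [0.2, -0.9, -3.8]
finger_gap: 0.105
finger_force: 58.9
```

>>> send_rows(
  motion=[
    {"tx": 0, "ty": 0, "tz": 0.003, "twist": 0},
    {"tx": 0, "ty": 0, "tz": 0.006, "twist": 0},
    {"tx": 0, "ty": 0, "tz": 0.009, "twist": 0},
    {"tx": 0, "ty": 0, "tz": 0.012, "twist": 0},
    {"tx": 0, "ty": 0, "tz": 0.015, "twist": 0},
    {"tx": 0, "ty": 0, "tz": 0.017, "twist": 0},
    {"tx": 0, "ty": 0, "tz": 0.018, "twist": 0},
    {"tx": 0, "ty": 0, "tz": 0.018, "twist": 0},
    {"tx": 0, "ty": 0, "tz": 0.018, "twist": 0},
  ],
)

```text
time: 16.65
tool_pos: [0.5284, 0.172, 0.1698]
eef_rot: [[0.369, 0.929, 0.0], [0.929, -0.369, 0.0], [0.0, 0.0, -1.0]]
wrist_force: [0.1, 0.1, -3.5]
finger_gap: 0.106
finger_force: 58.9
```

>>> send_rows(
  motion=[
    {"tx": 0, "ty": 0, "tz": 0.0005, "twist": 0},
    {"tx": 0, "ty": 0, "tz": 0.001, "twist": 0},
    {"tx": 0, "ty": 0, "tz": 0.001, "twist": 0},
  ],
)

```text
time: 17.02
tool_pos: [0.5283, 0.172, 0.1685]
eef_rot: [[0.369, 0.929, -0.0], [0.929, -0.369, -0.0], [-0.0, -0.0, -1.0]]
wrist_force: [-0.1, 0.4, -4.2]
finger_gap: 0.107
finger_force: 58.9
```

>>> send_rows(
  motion=[
    {"tx": 0, "ty": 0, "tz": 0.0005, "twist": 0},
    {"tx": 0, "ty": 0, "tz": 0.001, "twist": 0},
    {"tx": 0, "ty": 0, "tz": 0.001, "twist": 0},
  ],
)

```text
time: 17.4
tool_pos: [0.5283, 0.172, 0.1675]
eef_rot: [[0.369, 0.929, -0.0], [0.929, -0.369, -0.0], [-0.0, -0.0, -1.0]]
wrist_force: [0.1, -0.4, -3.5]
finger_gap: 0.105
finger_force: 58.9
```

>>> send_rows(
  motion=[
    {"tx": 0, "ty": 0, "tz": 0.0005, "twist": 0},
    {"tx": 0, "ty": 0, "tz": 0.001, "twist": 0},
    {"tx": 0, "ty": 0, "tz": 0.001, "twist": 0},
  ],
)

```text
time: 17.77
tool_pos: [0.5284, 0.172, 0.167]
eef_rot: [[0.369, 0.929, 0.001], [0.929, -0.369, 0.0], [0.0, 0.0, -1.0]]
wrist_force: [-0.6, 1.0, -1.9]
finger_gap: 0.105
finger_force: 59.2
```

>>> send_rows(
  motion=[
    {"tx": 0, "ty": 0, "tz": 0.0004, "twist": 0},
    {"tx": 0, "ty": 0, "tz": 0.0007, "twist": 0},
    {"tx": 0, "ty": 0, "tz": 0.0007, "twist": 0},
    {"tx": 0, "ty": 0, "tz": 0.0007, "twist": 0},
  ],
)

```text
time: 18.27
tool_pos: [0.5286, 0.172, 0.1667]
eef_rot: [[0.369, 0.929, 0.001], [0.929, -0.369, 0.0], [0.001, 0.001, -1.0]]
wrist_force: [-2.1, 0.1, 4.1]
finger_gap: 0.109
finger_force: 60.0
```

It bears at about 8 N and is seated. Now I release.

>>> send_rows(
  motion=[
    {"tx": 0, "ty": 0, "tz": 0, "twist": 0},
    {"tx": 0, "ty": 0, "tz": 0, "twist": 0},
    {"tx": 0, "ty": 0, "tz": 0, "twist": 0},
    {"tx": 0, "ty": 0, "tz": 0, "twist": 0},
    {"tx": 0, "ty": 0, "tz": 0, "twist": 0},
    {"tx": 0, "ty": 0, "tz": 0, "twist": 0},
  ],
  jaw=-0.3,
)

```text
time: 19.02
tool_pos: [0.5283, 0.172, 0.1659]
eef_rot: [[0.369, 0.929, 0.0], [0.929, -0.369, -0.0], [-0.0, 0.0, -1.0]]
wrist_force: [0.5, -0.5, -0.6]
finger_gap: 0.651
finger_force: 0.0
```

>>> send_rows(
  motion=[
    {"tx": 0, "ty": 0, "tz": -0.005, "twist": 0},
    {"tx": 0, "ty": 0, "tz": -0.02, "twist": 0},
    {"tx": 0, "ty": 0, "tz": -0.05, "twist": 0},
    {"tx": 0, "ty": 0, "tz": -0.09, "twist": 0},
    {"tx": 0, "ty": 0, "tz": -0.12, "twist": 0},
    {"tx": 0, "ty": 0, "tz": -0.13, "twist": 0},
    {"tx": 0, "ty": 0, "tz": -0.13, "twist": 0},
    {"tx": 0, "ty": 0, "tz": -0.13, "twist": 0},
  ],
)

```text
time: 20.02
tool_pos: [0.5279, 0.1719, 0.2943]
eef_rot: [[0.369, 0.929, -0.003], [0.929, -0.369, -0.001], [-0.001, -0.002, -1.0]]
wrist_force: [-0.1, 0.5, -0.3]
finger_gap: 0.647
finger_force: 0.0
```

Run:
```python
from rig import env
from h import *
o,c,T,P=wrist(env); ab(o)
t=env.read_camera("side")
cv2.imwrite("pics/f.png",np.hstack([cv2.resize(c["color"],(400,300)),cv2.resize(t["color"][150:290,190:350],(343,300))])[...,::-1])
q=P.reshape(-1,3);q=q[np.isfinite(q[:,0])]; a=(q[:,:2]-F)@s; b=(q[:,:2]-F)@d
for n,z0 in(("bar",.197),("shoulder",.127)):
    m=(abs(a-.006)<.02)&(abs(b)<.06)&(abs(q[:,2]-z0)<.005)
    print(n,m.sum(),np.percentile(a[m],[1,50,99])*1e3,np.percentile(b[m],[1,50,99])*1e3,q[m,2].mean())
```

```text
a,b,z mm 4.08 2.13 294.33 yaw 1.1928 f [-0.14  0.49 -0.34] 20.025
bar 848 [0.14840038 4.63612849 9.71627171] [-16.64600679   1.0818877   17.12439844] 0.19741505928424147
shoulder 541 [-0.04527734  5.41409924 13.28106467] [-50.84993648  30.93827994  55.61172151] 0.12777427684766754
```

View pics/f.png

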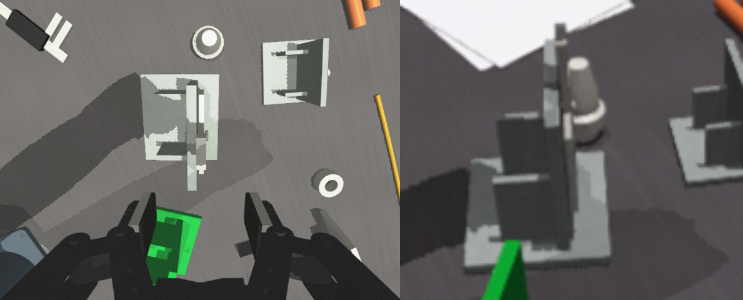

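The pictures show the gauge hanging upright against the screw face, at left (200,130) and right (562,120). It is centred within about 0.5 mm, the fingers are clear, and the holder and collar look undisturbed.

```bash
python3 -c "
from rig import env
print(env.finish_job())"
```

```text
the job is handed in; nothing more can be done
None
```

The gauge hangs released and upright on the larger grey board's screw, seated at about 8 N and centred to about 0.5 mm; I handed the job in at about 20 s, and no verdict was returned.

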